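# Hang the washed drip tray back on the urn stand

### The job

The washed drip tray is standing on the counter: hang it back on the front of the empty urn stand, with both holes of its rear flange over the bracket's two upright pins and lowered fully home, so that the flange rests on the bracket. The bracket may be clamped somewhat to the left or right of the middle, so find the pins by gentle feel and never force the tray against the stand or drop it on; then let go of it, and leave everything else on the counter where it is.

Things in the scene. Friction and masses are not known exactly. Their poses are not given: they have to be found in the camera images.
- tray_tab (a point): Centre of the flat upright grip tab (10 thick along x, 50 wide, top edge 23 mm above this point) of the loose steel drip tray, 0.28 to 0.46 kg. Turns with the tray: z up, x from bowl to rear flange, y across. 88 mm above the tray's underside. The bowl, 180 wide, 35 high, lies in front (x 0 to -107) with the centre of mass near x = -35; the tray's back is an upright sheet in line with the tab.
- tray_flange (a point): Middle between the two flange holes, on the flange's underside; same axes as tray_tab, and at x +25.5, z -28 mm from it. Flange: level, 4 thick, 170 wide, 43 mm deep behind (+x) the tray's back. Its two round through holes, 12.4 mm in diameter, are at y = -60 and +60 mm from this point. Hung, the tray's back clears the bracket's front leg by 3 mm; let go, it leans forward a little (to 0.08 rad).
- stand: Fixed steel urn stand on four legs, empty; deck 260 (x) by 300 (y), top 130 mm above the counter. Origin on the counter under the deck's centre, z up; its front looks along its -x. An angle bracket 176 wide sits over the front edge: 4 mm top leg on the deck (x -136 to -68), front leg hanging 62 mm down, face at x = -136. Two clamp screw heads stand 7 mm above the bracket at x -85, y -50 and 50.
- bracket_nominal (a point): Point of the stand at x -115, y 0, z 134 mm, axes as the stand: where the middle between the two pins' feet would be, on the bracket's top face, if the bracket sat central. Pins: upright, 10 mm in diameter, 24 high, tips chamfered 0.5 mm, 120 apart along y. The bracket is clamped fast (does not give) in slots, anywhere up to 24 mm to either side (y) of this point; that offset is not measured.
- plate: Bystander, leave alone: white plate, 170 mm across, 18 high; origin on its underside, in the middle.
- saucer: Bystander, leave alone: white saucer, 136 mm across, 16 high; origin on its underside, in the middle.
- mug: Bystander, leave alone: white mug, 80 across, 95 high; origin on its underside, in the middle.
- milk_jug: Bystander, leave alone: steel milk jug, 76 across, 85 high; origin on its underside, in the middle.
- shaker_a: Bystander, leave alone: glass sugar shaker with steel spout, 62 across, 136 high; origin on its underside, in the middle.
- shaker_b: Bystander, leave alone: glass sugar shaker with steel spout, 62 across, 136 high; origin on its underside, in the middle.
- spoon: Bystander, leave alone: steel teaspoon, 140 mm long; origin on its underside, in the middle.

How it is judged (in metres and radians):
At the end, for the whole second after the job is handed in: The tray hangs with both pins through its flange holes: tab's point 157 to 166 mm above the counter, within 10 mm of x = -140.5 and 29 mm of the middle in the stand's frame, leaning and turned less than 0.12 rad from the stand, borne by the stand, let go and at rest (z of tray_tab in the frame of stand between 0.157 and 0.166 m and x of tray_tab in the frame of stand between -0.1505 and -0.1305 m and y of tray_tab in the frame of stand between -0.029 and 0.029 m and angle between the z axis of tray_tab and the z axis of stand, either way round below 0.12 rad and angle between the x axis of tray_tab and the x axis of stand, either way round below 0.12 rad and contact force between drip_tray and stand above 0.5 N and linear speed of drip_tray below 0.02 m/s); the robot touches nothing.
It fails at once if the tray is forced or dropped against the stand or its pins (more than 40 N) (contact force between drip_tray and stand above 40 N).
It fails at once if something else on the counter is shoved away or knocked over (moved more than 30 mm) (distance of any of plate, saucer, mug, milk_jug, shaker_a, shaker_b, spoon from where it was at the start of the episode above 0.03 m).
It also fails if it takes over 72 s, if anything falls off the work surface, if the arm or the gripper's body presses on something with over 40 N, if the wrist force passes 120 N, or if a joint passes its speed limit or range.

### The arm

A 6-joint arm with a two-finger parallel gripper is mounted at the origin on the work surface. World frame = base frame: x ahead of the robot, y to its left, z up, the work surface at z = 0. Lengths are in m, angles in degrees, forces in N, time in s.
With the tool pointing down it reaches from about 0.325 to 0.85 m from the base axis. Payload 15.5 kg.
Tool frame: the origin (TCP) lies midway between the tips of the shut fingers; the grasp point (between the pads) lies 19 mm behind it; y points along the fingers, x is the direction in which the jaws open and shut, and the axes are right-handed (so a half turn about y gives the same grasp; the last joint's range is limited). The gripper opens to 91 mm and grips with 3 to 60 N. Pads are 32 mm wide; open, the fingers measure 118 mm over their backs; the gripper's body (76 mm by 178 mm) begins 60 mm behind the grasp point.
Start: joints at [-72.451, 28.281, 77.091, -0, 74.628, -5.472], TCP at [0.244, -0.575, 0.214] pointing down, gripper open.
Joint ranges: [-166.48, 166.48], [-47.26, 123.95], [12.59, 153.08], [-70.14, 250.14], [6.76, 159.57], [-176.63, 176.63]. Speed limits (degrees/s): [108.29, 108.29, 147.25, 172.46, 172.46, 172.46].

### API

Orientations are given as a 3x3 rotation matrix whose columns are the frame's x, y, z axes.
In Python, from bench import ctrl gives the robot as it stands. The module is installed in compiled form; this text tells all that it offers. Calls block until the motion is done:
- ctrl.goto(position, orientation): joint-space move of the TCP to a pose.
- ctrl.move_l(position, vel=0.15, ori=None, contact_N=None): straight line of the TCP; ori=None keeps the orientation; vel is the mean speed in m/s. With contact_N (N) it stops when the force on the tool has changed by that much, and returns True; else False.
- ctrl.movej(angles): joint-space move.
- ctrl.command_gripper(opening): opening from 0.0 (shut) to 1.0 (fully open); the grip force is fixed at half the most; returns when the fingers have stopped.
- ctrl.sleep(seconds).
- ctrl.ik(position, orientation): joint angles nearest the present ones, or None.
- ctrl.read_camera(name): name is "scene" or "top" or "wrist"; returns the picture (400x640x3 uint8, blue, green, red); there is no depth.
- ctrl.camera_params(name): a dict with "fx", "fy", "cx", "cy" (pixels), "pose" (4x4, takes a point from camera to world coordinates); the wrist camera has in their place "T_tool_cam" (4x4, takes a point from camera to tool coordinates, whose origin is the TCP and whose axes are the tool frame's). Camera axes: x right, y up, looking along -z (the intrinsics and any distortion apply to the point x, -y, -z); pixel columns grow to the right and rows downward; lengths in m; the calibration is good to about 2 mm. A picture is of the moment at which its call begins: read the wrist's pose just before it. camera_params takes no time and is no camera call.
A pose or a line that the arm cannot do raises ctrl.MotionError and nothing moves.
- ctrl.sign_off(): hands the job in, once; it reports no verdict.
Readings, each from a call of its own:
- ctrl.current_t(): time.
- ctrl.current_q(): joint angles.
- ctrl.current_dq(): joint speeds.
- ctrl.current_effort(): joint torques, N m.
- ctrl.current_tool_pos(): TCP position.
- ctrl.current_eef_rot(): TCP orientation.
- ctrl.current_contact_force(): force on the tool from outside, world axes, zero at the start.
- ctrl.current_wrist_torque(): the same for the moment, N m.
- ctrl.current_grip_width(): opening from 0.0 (shut) to 1.0 (fully open).
Only numpy, scipy, OpenCV 4.12 (cv2) and the standard library are available. Lean on these libraries where they do the work, as an engineer would, in place of code of your own. Each camera call takes 0.05 s, during which the arm holds its last target.

## Working session

There is one attempt and no reset: what is moved stays moved. The work goes in short steps, each a Python script; the robot and the scene stay as the last script left them, time stands still between calls to the robot, and variables do not carry over. Pictures are saved under pics/ and viewed, and the job is handed in when it is done.

```bash
mkdir -p pics; ls
python3 - <<'E'
from bench import ctrl
import cv2,numpy as np
print(ctrl.current_t())
for n in ("scene","top","wrist"):
    cv2.imwrite(f"pics/{n}0.png",ctrl.read_camera(n))
    p=ctrl.camera_params(n); print(n,{k:np.round(v,4).tolist() if not isinstance(v,str) else v for k,v in p.items()})
print(ctrl.current_eef_rot(),ctrl.current_grip_width(),ctrl.current_contact_force())
E
```

```text
pics
0.0
scene {'fx': 460.6176, 'fy': 460.6176, 'cx': 316.6802, 'cy': 204.4544, 'pose': [[-0.1064, -0.6698, 0.7349, 1.6559], [0.9942, -0.0592, 0.09, 0.1274], [-0.0168, 0.7402, 0.6722, 1.0889], [0.0, 0.0, 0.0, 1.0]]}
top {'fx': 515.3021, 'fy': 515.3021, 'cx': 313.5208, 'cy': 190.5744, 'pose': [[-0.0003, 0.9927, -0.1208, 0.4454], [-1.0, 0.0003, 0.0044, -0.0093], [0.0044, 0.1208, 0.9927, 1.3696], [0.0, 0.0, 0.0, 1.0]]}
wrist {'fx': 292.0059, 'fy': 292.0059, 'cx': 323.0455, 'cy': 200.3001, 'T_tool_cam': [[1.0, 0.0006, 0.0013, 0.0007], [0.0011, 0.2653, -0.9642, -0.171], [-0.0009, 0.9642, 0.2653, 0.0752], [0.0, 0.0, 0.0, 1.0]]}
[[ 3.91060851e-01 -2.79314463e-04  9.20364782e-01]
 [-9.20364366e-01  8.79482147e-04  3.91060941e-01]
 [-9.18673371e-04 -9.99999574e-01  8.68599577e-05]] 1.0007313083722165 [ 0.67655786 -0.38849859  0.09563452]
```

View pics/scene0.png

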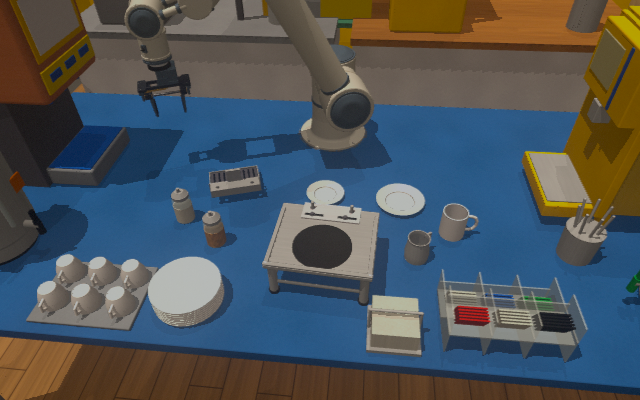

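View pics/top0.png

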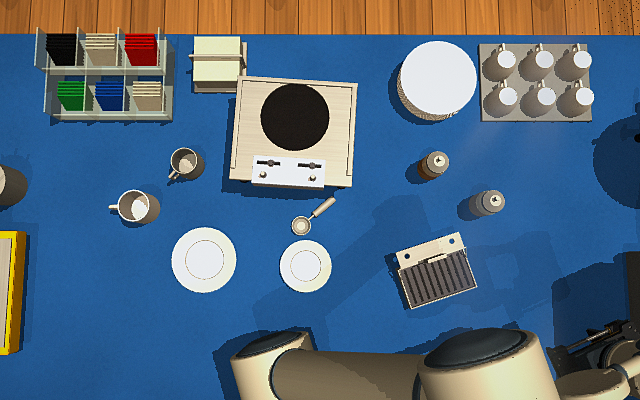

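View pics/wrist0.png

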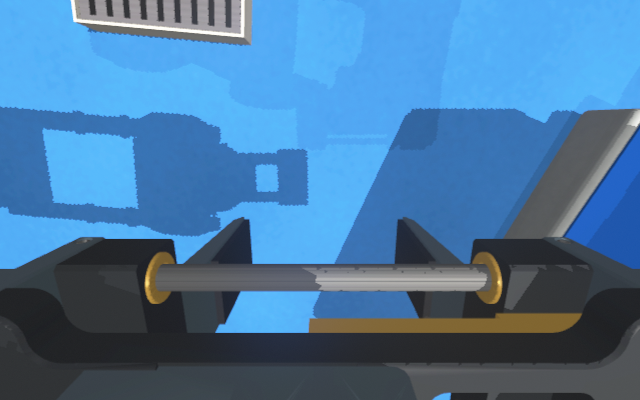

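The scene view shows the tray at about (235,180) and the stand at about (325,240), front towards the robot. In the top view the tray's flange is at about (430,245) and the bracket, pins and screws are at about (290,170). A spoon lies between the saucer and the stand. I'll zoom the top view.

Run:
```python
import cv2,numpy as np
a=cv2.imread("pics/top0.png")
c1=a[65:205,215:365]; c2=a[225:315,385:485]
cv2.imwrite("pics/z1.png",cv2.resize(c1,None,fx=4,fy=4,interpolation=cv2.INTER_CUBIC))
cv2.imwrite("pics/z2.png",cv2.resize(c2,None,fx=6,fy=6,interpolation=cv2.INTER_CUBIC))
```

```text
(no output)
```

View pics/z1.png

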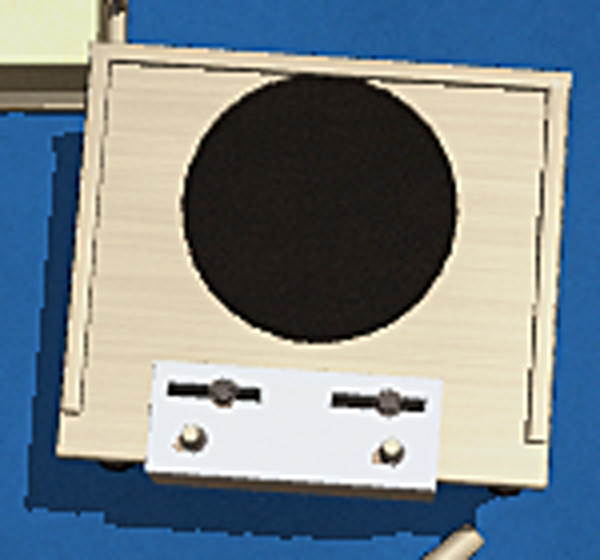

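View pics/z2.png

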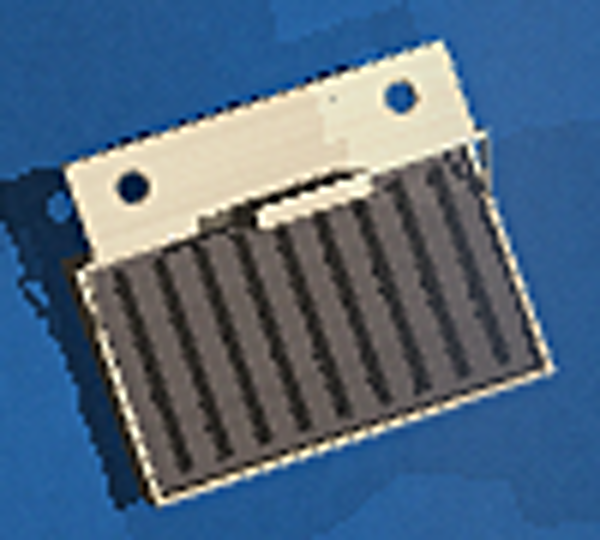

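```bash
cat > h.py <<'E'
import numpy as np,cv2
from bench import ctrl
def ray(name,px,pose=None):
    p=ctrl.camera_params(name); T=np.array(p['pose']) if pose is None else pose
    d=np.array([(px[0]-p['cx'])/p['fx'],-(px[1]-p['cy'])/p['fy'],-1.0])
    return T[:3,3],T[:3,:3]@d
def at_z(name,px,z,pose=None):
    o,d=ray(name,px,pose); return o+d*(z-o[2])/d[2]
def wpose():
    T=np.eye(4);T[:3,:3]=ctrl.current_eef_rot();T[:3,3]=ctrl.current_tool_pos()
    return T@np.array(ctrl.camera_params('wrist')['T_tool_cam'])
def proj(name,P,pose=None):
    p=ctrl.camera_params(name); T=np.array(p['pose']) if pose is None else pose
    q=T[:3,:3].T@(np.asarray(P)-T[:3,3]); return np.array([p['cx']+p['fx']*q[0]/-q[2],p['cy']-p['fy']*q[1]/-q[2]])
def Rdown(yaw):  # tool x along world yaw dir, y down
    x=np.array([np.cos(yaw),np.sin(yaw),0]);y=np.array([0,0,-1.]);return np.c_[x,y,np.cross(x,y)]
E
python3 - <<'E'
from h import *
def u(z,ox,oy,f): return (ox+(z[0]+.5)/f-.5, oy+(z[1]+.5)/f-.5)
z1=lambda p:u(p,215,65,4); z2=lambda p:u(p,385,225,6)
print("deck")
D=[at_z("top",z1(p),.130) for p in [(93,42),(572,73),(547,488),(57,456)]]
for d in D:print(d.round(4))
c=sum(D)/4
print(c, [np.linalg.norm(D[i]-D[(i+1)%4]) for i in range(4)])
for a,b in [(3,0),(2,1)]:print(np.degrees(np.arctan2(*(D[b]-D[a])[[1,0]])))
for a,b in [(1,0),(2,3)]:print(np.degrees(np.arctan2(*(D[b]-D[a])[[1,0]]))-90)
B=[at_z("top",z1(p),.134) for p in [(153,361),(442,380),(435,493),(145,472)]]
print("bracket");[print(b.round(4)) for b in B]
P=[at_z("top",z1(p),.158) for p in [(194,432),(393,447)]]
print("pins",P,np.linalg.norm(P[0]-P[1]))
S=[at_z("top",z1(p),.141) for p in [(224,391),(388,402)]];print("screws",S)
H=[at_z("top",z2(p),.063) for p in [(133,187),(401,97)]]
print("holes",H,np.linalg.norm(H[0]-H[1]), np.degrees(np.arctan2(*(H[0]-H[1])[[1,0]]))-90)
T=[at_z("top",z2(p),.111) for p in [(264,219),(366,185)]]
print("tab",T,(T[0]+T[1])/2)
E
```

```text
deck
[0.8857 0.1735 0.13  ]
[ 0.8661 -0.1246  0.13  ]
[ 0.6059 -0.1067  0.13  ]
[0.6254 0.1908 0.13  ]
[0.74577171 0.03324595 0.13      ] [np.float64(0.298689291879484), np.float64(0.26086190254325337), np.float64(0.2980521753620247), np.float64(0.260897536894235)]
-3.8023929967162804
-3.9423362230565506
-3.758699466282863
-3.751606350086149
bracket
[0.6832 0.1329 0.134 ]
[ 0.6716 -0.043   0.134 ]
[ 0.6023 -0.0386  0.134 ]
[0.615  0.1367 0.134 ]
pins [array([0.63575646, 0.10514649, 0.158     ]), array([ 0.62678946, -0.01314533,  0.158     ])] 0.11863120227434137
screws [array([0.6634998 , 0.08892028, 0.141     ]), array([ 0.65681108, -0.01018246,  0.141     ])]
holes [array([ 0.43911243, -0.24977235,  0.063     ]), array([ 0.47669149, -0.3635899 ,  0.063     ])] 0.11986084144051092 18.271632837507013
tab [array([ 0.42650751, -0.29359081,  0.111     ]), array([ 0.44011627, -0.33524837,  0.111     ])] [ 0.43331189 -0.31441959  0.111     ]
```

Run:
```python
from h import *
for f in (0,180):
    for n,p,y in (("tray",[.4335,-.3146,.2],18.3),("trayd",[.4335,-.3146,.074],18.3),("stand",[.606,.0475,.2],-3.8)):
        q=ctrl.ik(p,Rdown(np.radians(y+f))); print(f,n,None if q is None else np.round(q,1))
```

```text
0 tray [-42.4  22.   90.8  -0.   67.3 -60.7]
0 trayd [-42.4  31.7  98.3  -0.   50.  -60.7]
0 stand [-1.1 27.6 80.6 -0.  71.7  2.7]
180 tray [-42.4  22.   90.8  -0.   67.3 119.3]
180 trayd [-42.4  31.7  98.3  -0.   50.  119.3]
180 stand None
```

Run:
```python
from h import *
R=Rdown(np.radians(18.3)); t=np.array([.4335,-.3146])
ctrl.goto([*t,.20],R)
print(ctrl.current_t(),ctrl.current_tool_pos())
T=wpose(); np.save("w1.npy",T); cv2.imwrite("pics/w1.png",ctrl.read_camera("wrist"))
```

```text
1.375 [ 0.43339431 -0.31537781  0.20009667]
```

View pics/w1.png

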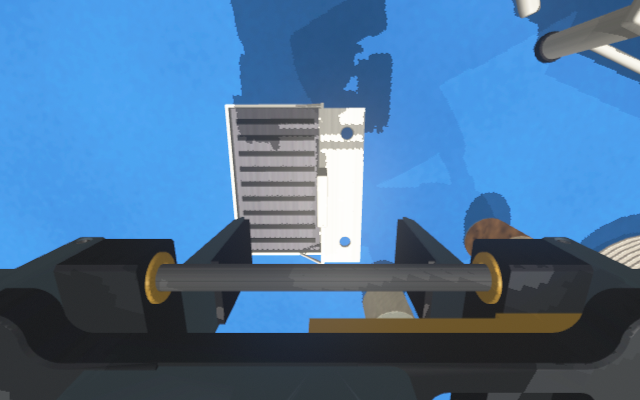

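The tray is square to the tool: holes at (347,132) and (345,241), tab at (322,190), between the fingers. I'll go down and grasp.

Run:
```python
from h import *
p=ctrl.current_tool_pos()
print(ctrl.move_l([.4335,-.3146,.076],vel=.12,contact_N=8), ctrl.current_tool_pos())
ctrl.command_gripper(0.0); print(ctrl.current_grip_width()*91,ctrl.current_contact_force())
ctrl.move_l([.4335,-.3146,.22],vel=.1)
print(ctrl.current_t(),ctrl.current_tool_pos(),ctrl.current_grip_width()*91,ctrl.current_contact_force(),ctrl.current_wrist_torque())
T=wpose(); np.save("w2.npy",T); cv2.imwrite("pics/w2.png",ctrl.read_camera("wrist"))
```

```text
False [ 0.43377822 -0.31491915  0.07656769]
9.71027511317734 [-0.56058208 -0.02369889  0.54378207]
5.4083 [ 0.43326085 -0.31438381  0.21944393] 9.880260637475708 [-0.06550064 -0.69439398 -4.24546256] [ 0.00759962 -0.31692738 -0.04145763]
```

View pics/w2.png

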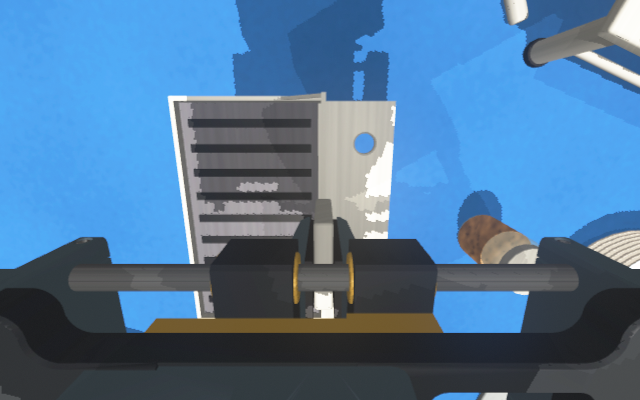

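Run:
```python
from h import *
ctrl.move_l([.4335,-.3146,.25],vel=.15)
R=Rdown(np.radians(-3.8)); 
ctrl.goto([.606-.06,.0477+.004,.25],R)
ctrl.move_l([.596,.0484,.225],vel=.1)
ctrl.sleep(.5)
print(ctrl.current_t(),ctrl.current_tool_pos(),ctrl.current_grip_width()*91,ctrl.current_contact_force(),ctrl.current_wrist_torque())
T=wpose(); np.save("w3.npy",T); cv2.imwrite("pics/w3.png",ctrl.read_camera("wrist"))
cv2.imwrite("pics/s3.png",ctrl.read_camera("scene")); cv2.imwrite("pics/t3.png",ctrl.read_camera("top"))
a=cv2.imread("pics/s3.png")[130:310,230:430];cv2.imwrite("pics/s3z.png",cv2.resize(a,None,fx=3,fy=3,interpolation=cv2.INTER_CUBIC))
```

```text
8.4417 [0.59592344 0.04842897 0.22510654] 10.054902521226303 [ 0.97791517 -0.05012531 -4.00834171] [ 7.64610568e-05 -3.00744426e-01  4.73698752e-02]
```

View pics/w3.png

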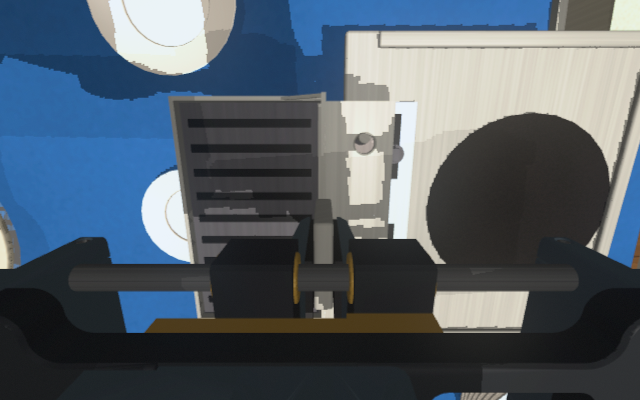

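View pics/s3z.png

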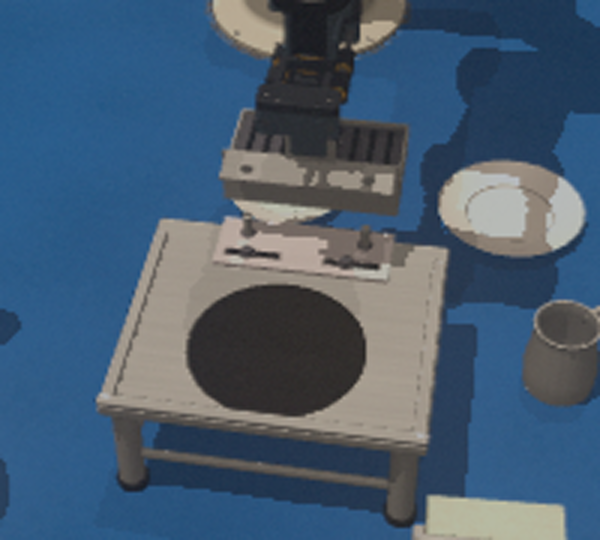

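View pics/t3.png

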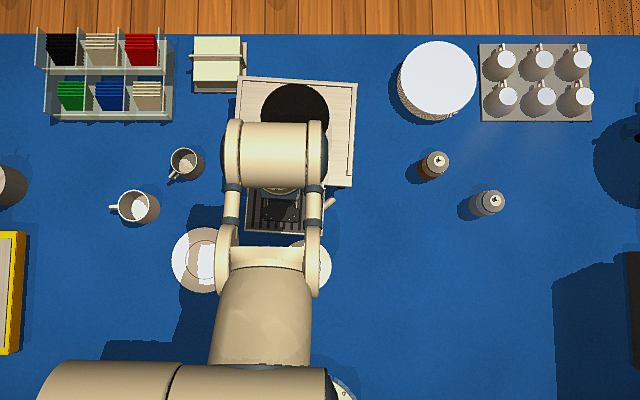

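Run:
```python
from h import *
a=cv2.imread("pics/w3.png")[115:195,320:420];cv2.imwrite("pics/w3z.png",cv2.resize(a,None,fx=6,fy=6,interpolation=cv2.INTER_CUBIC))
T=np.load("w3.npy"); Rt=ctrl.current_eef_rot();p=ctrl.current_tool_pos()
for px in [(364,143.5)]:
    P=at_z("wrist",px,p[2]-.0126,T); print(P,Rt.T@(P-p))
for P in ([.63576,.10515,.158],[.62679,-.01315,.158],[.63576,.10515,.134]): print(proj("wrist",P,T))
```

```text
[0.62571898 0.10705311 0.21238493] [0.02581634 0.01259869 0.06047441]
[367.42097969 139.81328821]
[361.04415235 273.04535811]
[363.41661209 138.04066274]
```

View pics/w3z.png

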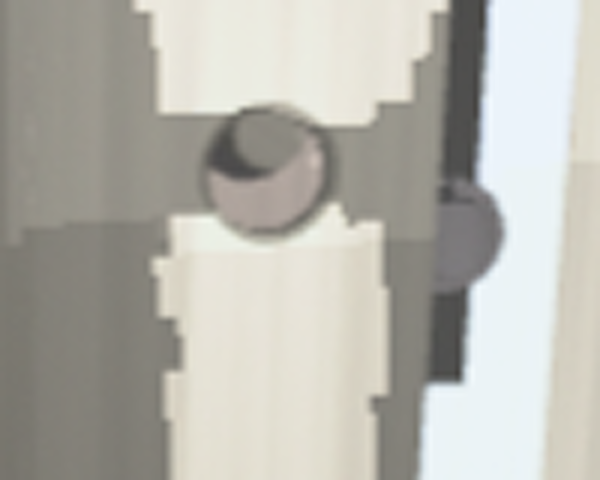

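The pin tip shows through the left hole, centred at about (364.6,137.7), while the hole is at (364.4,143.4). I'll compute the shift from that, line up, drop to just above the tips and look again.

Run:
```python
from h import *
T=np.load("w3.npy"); p=ctrl.current_tool_pos()
H=at_z("wrist",(364.4,143.4),p[2]-.0126,T);P=at_z("wrist",(364.6,137.7),.158,T)
d=(P-H)[:2];print(P,d)
t=np.array(p[:2])+d
ctrl.move_l([*t,.225],vel=.05)
ctrl.move_l([*t,.184],vel=.05,contact_N=4)
ctrl.sleep(.3)
print(ctrl.current_t(),ctrl.current_tool_pos(),ctrl.current_contact_force(),ctrl.current_wrist_torque())
T=wpose(); np.save("w4.npy",T); im=ctrl.read_camera("wrist");cv2.imwrite("pics/w4.png",im)
cv2.imwrite("pics/w4z.png",cv2.resize(im[115:195,320:420],None,fx=6,fy=6,interpolation=cv2.INTER_CUBIC))
im=ctrl.read_camera("scene")[150:260,270:400];cv2.imwrite("pics/s4z.png",cv2.resize(im,None,fx=5,fy=5,interpolation=cv2.INTER_CUBIC))
```

```text
[0.63355718 0.1069575  0.158     ] [ 0.00758925 -0.00013997]
10.1583 [0.60364182 0.04828997 0.18417312] [ 0.48113924 -0.69063849 -4.1771928 ] [-0.01164374 -0.21938799  0.00871941]
```

View pics/w4z.png

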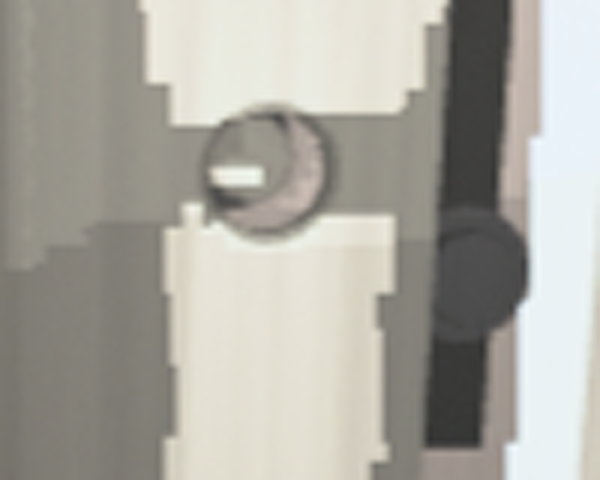

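View pics/s4z.png

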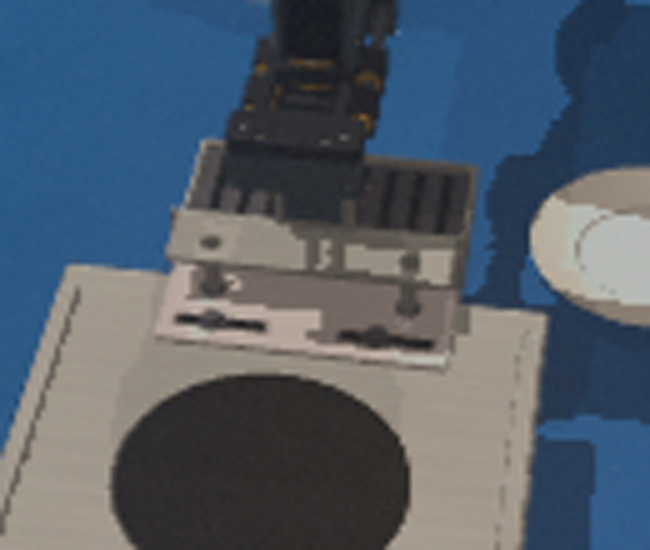

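Run:
```python
from h import *
im=cv2.imread("pics/w4.png")
cv2.imwrite("pics/w4zz.png",cv2.resize(im[128:160,348:380],None,fx=18,fy=18,interpolation=cv2.INTER_NEAREST))
T=np.load("w4.npy"); p=ctrl.current_tool_pos();R=ctrl.current_eef_rot()
H=at_z("wrist",(364.4,143.4),p[2]-.0126,T);P=at_z("wrist",(360.9,141.6),.158,T)
print(H,P,(P-H)[:2])
print("expected tip px if aligned",proj("wrist",[H[0],H[1],.158],T))
c=(T[:3,:3].T@(P-T[:3,3]));print(.01*292/-c[2])
```

```text
[0.63368965 0.10695936 0.17150451] [0.63322243 0.10714674 0.158     ] [-0.00046722  0.00018738]
expected tip px if aligned [361.6133224  141.83851215]
15.071326344952608
```

View pics/w4zz.png

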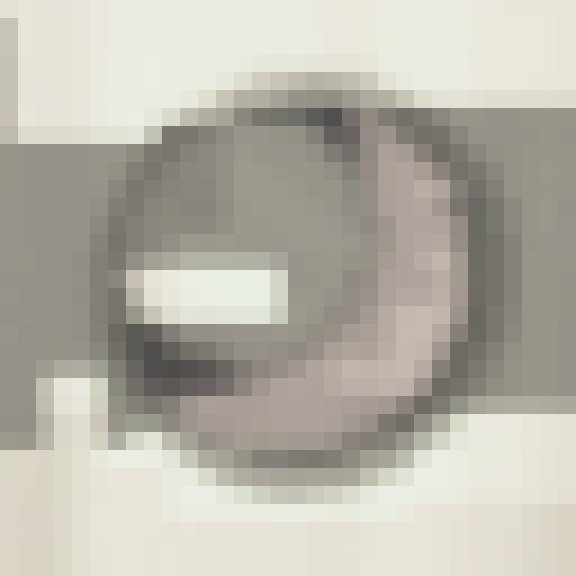

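Zoomed in, the tip's disc centre is at about (360.7,140.6) against an expected (361.6,141.8). That calls for a nudge of about (-0.5,+0.5) mm, then a gentle feel downward.

Run:
```python
from h import *
p=ctrl.current_tool_pos(); t=np.array([p[0]-.0005,p[1]+.0005])
ctrl.move_l([*t,.182],vel=.02)
ctrl.sleep(.2);print(ctrl.current_contact_force(),ctrl.current_wrist_torque())
r=ctrl.move_l([*t,.168],vel=.012,contact_N=3)
print(r,ctrl.current_t(),ctrl.current_tool_pos(),ctrl.current_contact_force(),ctrl.current_wrist_torque())
ctrl.sleep(.2)
print(ctrl.current_contact_force(),ctrl.current_wrist_torque())
im=ctrl.read_camera("wrist");cv2.imwrite("pics/w5.png",im)
cv2.imwrite("pics/w5z.png",cv2.resize(im[115:195,320:420],None,fx=6,fy=6,interpolation=cv2.INTER_CUBIC))
im=ctrl.read_camera("scene")[150:260,270:400];cv2.imwrite("pics/s5z.png",cv2.resize(im,None,fx=5,fy=5,interpolation=cv2.INTER_CUBIC))
```

```text
[-0.23910636 -0.43829917 -4.16617292] [-0.01646088 -0.22831011  0.04310177]
False 12.0333 [0.60313374 0.04876873 0.16807152] [ 0.85697201  0.11510516 -4.08993077] [-0.00081179 -0.25060456  0.04465066]
[-1.08862871 -0.38989071 -4.24313431] [-0.01856346 -0.24455924 -0.04469823]
```

View pics/w5z.png

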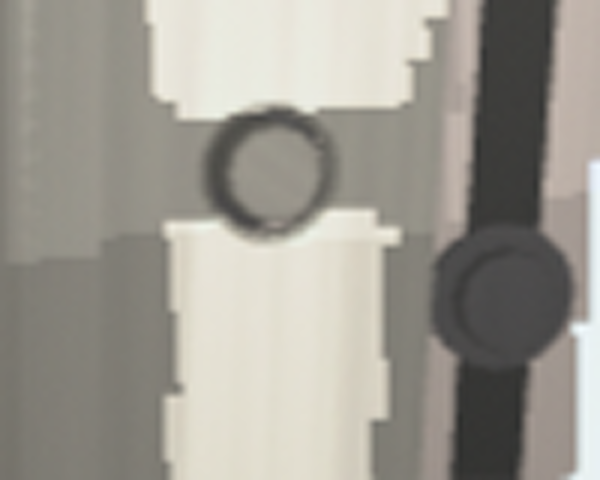

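View pics/s5z.png

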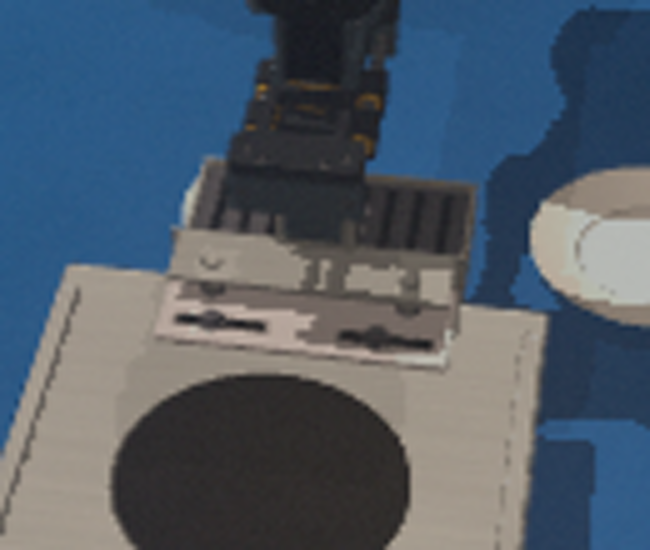

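The pin tip now sits centred in the left hole, at about (275,170) in the zoom against the hole's (270,173). The scene view shows both holes filled, with no contact force. I'll lower it home gently.

Run:
```python
from h import *
p=ctrl.current_tool_pos(); t=p[:2]
t=np.array([.60313,.04877])
r=ctrl.move_l([*t,.148],vel=.012,contact_N=3)
print(r,ctrl.current_t(),ctrl.current_tool_pos(),ctrl.current_contact_force(),ctrl.current_wrist_torque())
ctrl.sleep(.2)
print(ctrl.current_contact_force(),ctrl.current_wrist_torque())
im=ctrl.read_camera("wrist");cv2.imwrite("pics/w6.png",im)
im=ctrl.read_camera("scene")[150:260,270:400];cv2.imwrite("pics/s6z.png",cv2.resize(im,None,fx=5,fy=5,interpolation=cv2.INTER_CUBIC))
```

```text
True 13.6833 [0.60308344 0.04876813 0.14996059] [-1.19980647  0.05460165  6.78806128] [-0.03584637 -0.07570433  0.0047399 ]
[-1.22993888  0.08722006  7.2232223 ] [-0.00578803 -0.1124113   0.00275847]
```

View pics/w6.png

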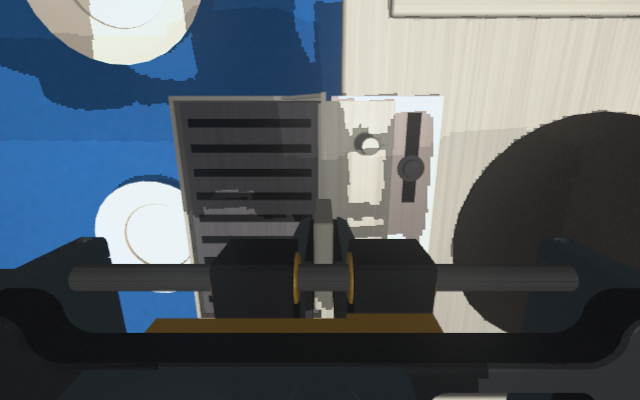

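View pics/s6z.png

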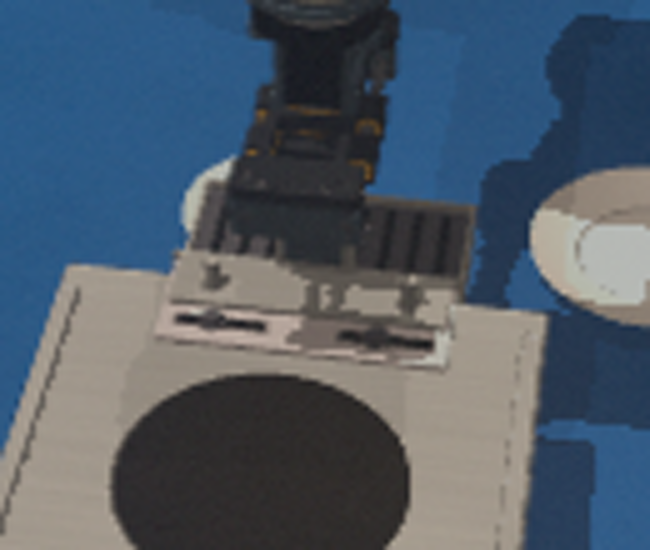

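The flange is seated: TCP z is 0.150 against an expected 0.1506, and both pins stand up through the flange. I'll unload, open, and retreat straight up.

Run:
```python
from h import *
p=np.array([.60308,.04877])
ctrl.move_l([*p,.1505],vel=.005); ctrl.sleep(.2)
print(ctrl.current_contact_force(),ctrl.current_tool_pos())
ctrl.command_gripper(0.45); ctrl.sleep(.3)
print(ctrl.current_grip_width(),ctrl.current_contact_force(),ctrl.current_wrist_torque())
print(ctrl.move_l([*p,.26],vel=.06,contact_N=5))
print(ctrl.current_tool_pos(),ctrl.current_contact_force())
im=ctrl.read_camera("wrist");cv2.imwrite("pics/w7.png",im)
ctrl.goto([.45,-.2,.3],Rdown(np.radians(-20)))
ctrl.sleep(.5)
print(ctrl.current_t())
cv2.imwrite("pics/t7.png",ctrl.read_camera("top"))
cv2.imwrite("pics/t7z.png",cv2.resize(cv2.imread("pics/t7.png")[65:245,215:365],None,fx=3,fy=3,interpolation=cv2.INTER_CUBIC))
im=ctrl.read_camera("scene");cv2.imwrite("pics/s7.png",im);im=im[150:260,270:400];cv2.imwrite("pics/s7z.png",cv2.resize(im,None,fx=5,fy=5,interpolation=cv2.INTER_CUBIC))
```

```text
[-0.54710974 -0.04331956 -4.16699263] [0.60304176 0.04876372 0.15043361]
0.4513686677262823 [-0.15883202  0.69830475 -0.23950589] [ 0.01879291 -0.11283073  0.05392376]
False
[0.60296963 0.04877479 0.25972064] [-0.42225178  0.11627474  0.00581049]
19.2667
```

View pics/t7z.png

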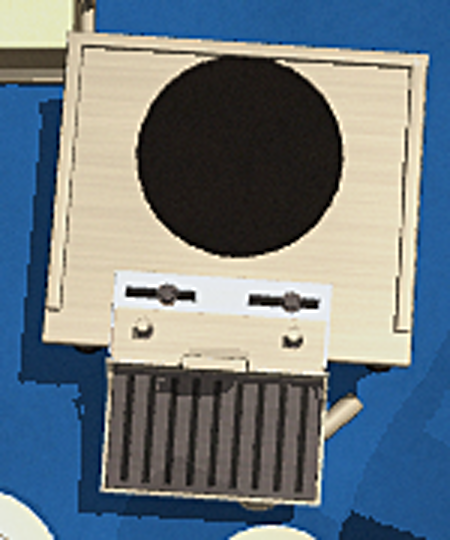

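View pics/s7.png

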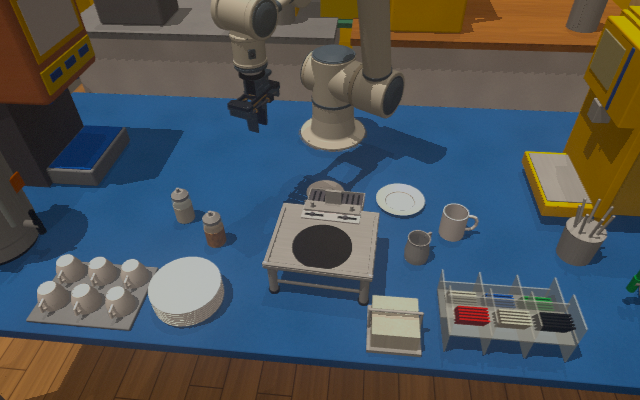

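View pics/s7z.png

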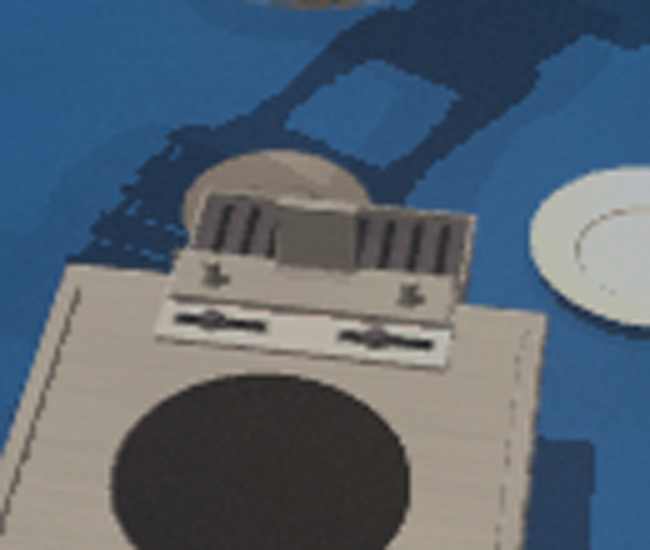

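View pics/w7.png

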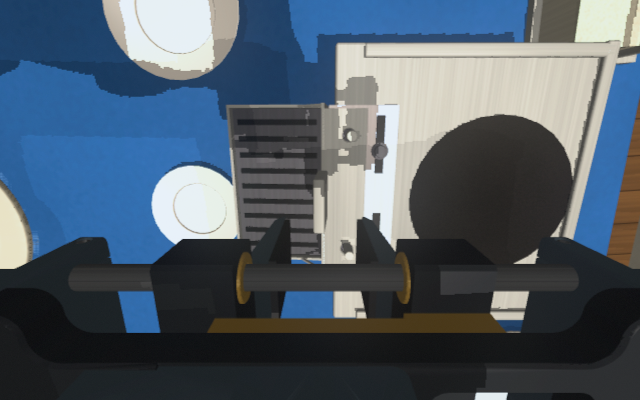

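The tray hangs straight on both pins, seen in the top zoom at (142,327) and (292,340), with the flange flush on the bracket. The bystanders are where they were and the arm is clear, so I'll hand in.

Run:
```python
from bench import ctrl
print(ctrl.current_contact_force(),ctrl.current_t()); print(ctrl.sign_off())
```

```text
[-0.3314071   1.5045129   0.34233683] 19.3667
the job is handed in; nothing more can be done
None
```

The drip tray is back on the urn stand, with both pins through its flange holes and the flange resting on the bracket. I handed the job in at 19.4 s.

**How it went:** I gripped the tray by its tab and lined up its left hole with the left pin in the wrist camera. I then lowered it slowly with a 3 N contact stop. The pins went in with no contact force. The stop triggered at TCP height 0.150 m (I expected 0.1506 m when seated), pressing at about 11 N. I eased that off before letting go.

**Last checks:**
- After I let go, the force on the tool was close to zero, and retreating upward met no contact.
- The final top and scene pictures show the tray square on both pins, with the arm well clear.
- The other objects on the counter look unmoved. I judged that by eye and didn't measure it.
- The forward lean after release was also judged only from the pictures.

**One disagreement:** the top and wrist cameras differed by about 3 mm on where the left pin was. I went with the wrist camera, and the fit proved it right.

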